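# Stand a lying gas-purifier column up in its bay and bolt it in

## Task

The small gas-purifier column with the orange handle lies on the bench in front of its grey bay. Slide it along the bench until its square foot butts against the bay's stop wall, then raise the handle end so that the column tips up to standing against the wall, keeping its foot down on the bench and against the stop all the way, without letting it drop. Then push the red-knobbed bolt fully home in front of it, let go, and leave the other things on the bench undisturbed.

Things in the scene. Friction and masses are not known exactly. Their poses are not given: they have to be found in the camera images.
- column: Loose column, 0.34 to 0.59 kg. Origin: centre of its foot's underside; z runs up its length to the cap; y is the side the handle leans to (up while lying, to the wall once standing). Foot: black 48 mm square, 24 mm tall; silver tube 44 mm dia with a green band; black cap 48 mm dia, z 112 to 130. Lies with its axis 24 mm up, foot 15 to 40 mm from the stop wall; stands with its origin 24 mm from it.
- handle (a point): Grasp point of the orange handle, at (0, 39, 147) mm in column axes; same axes. A flat tab 10 mm thick, 40 mm wide along x, leaning 45 degrees between the column's +z and +y; tip 22 mm beyond this point along (0, .71, .71), cap 30 mm the other way. Broad faces square to (0, .71, -.71): fingers firmly on them hold the column rigid, 45 degrees tilted both when it lies and when it stands.
- bay: Fixed grey bay. Origin on the bench below the middle of the stop wall's face, z up. The face is the plane y = 0, 100 mm wide, 60 high; wall and flange lie behind it to y = 35 mm; the column is on the -y side and stands on the bench itself. Two cheeks 30 mm high, inner faces at x = -33 and 33 mm, reach to y = -51. Blue bolt guide: x -66 to -40, y -78 to -46 mm, 54 high.
- bolt_knob (a point): On the axis of the bolt's upright red knob, 75 mm above the bench. The knob is 18 mm dia, 22 mm dia in its upper part, from 31 to 92 mm above the bench. Home, this point is at x = -85, y = -102 mm in the bay's axes, on a crank 40 mm to the side of the bolt; the knob is pushed along the bay's +x to drive the bolt home.
- bolt (a joint): Travel of the steel bolt (12 mm dia, axis 40 mm up, along the bay's x at y = -62 mm): 0 = fully home against its stop, tip at x = +8 mm in front of the standing column; positive metres = withdrawn, 0.044 to 0.056 at the start. 1.5 N of friction; stays where it is left.
- red_bottle: Bystander, to be left alone: white bottle with a red cap, 50 mm dia x 100 mm high; origin at the centre of its underside.
- glass_beaker: Bystander, to be left alone: clear beaker, 54 mm dia x 70 mm high; origin at the centre of its underside.
- agar_dish: Bystander, to be left alone: round dish with a pinkish filling, 64 mm dia x 14 mm high; origin at the centre of its underside.
- orange_tube: Bystander, to be left alone: clear tube with an orange cap, standing, 35 mm dia x 104 mm high; origin at the centre of its underside.

How it is judged:
On the way, in this order (a step that is already met when the one before it is completed fails the run):
1. the column, still lying (more than 77 degrees from upright), has its foot butted against the stop wall (within 6 mm) (angle between column's own z axis and vertical above 1.35 rad and y of column in the frame of bay above -0.006 m and x of column in the frame of bay between -0.014 and 0.014 m), for 0.1 s.
2. the column is about half raised (34 to 57 degrees from upright) with its foot down on the bench and against the stop wall (within about 10 mm) (angle between column's own z axis and vertical between 0.6 and 1 rad and y of column in the frame of bay above -0.03 m and z of column in the frame of bay below 0.028 m), for 0.1 s.
3. the column stands upright on the bench in the bay (within 5 degrees), its foot within 12 mm of the stop wall (angle between column's own z axis and vertical below 0.09 rad and y of column in the frame of bay between -0.036 and -0.016 m and x of column in the frame of bay between -0.014 and 0.014 m and z of column in the frame of bay below 0.006 m), for 0.2 s.
4. the bolt is fully home (within 6 mm) (value of joint bolt below 0.006 m), for 0.2 s.
At the end, for the whole second after the job is handed in: The column stands at rest on the bench in its bay, upright within 5 degrees, its foot within 12 mm of the stop wall and within 14 mm of the bay's middle, and the bolt is within 6 mm of fully home in front of it (all of step 3 and value of joint bolt below 0.006 m and linear speed of column below 0.02 m/s and angular speed of column below 0.1 rad/s); the robot touches nothing.
It fails at once if the column's foot is picked up off the bench (its centre more than 36 mm up; 24 mm while lying) (z of column in the frame of bay above 0.036 m).
It fails at once if the column drops or topples (turns faster than 3 rad/s) (angular speed of column above 3 rad/s).
It fails at once if another thing on the bench is disturbed (moved more than 30 mm) (distance of any of red_bottle, glass_beaker, agar_dish, orange_tube from where it was at the start of the episode above 0.03 m).
It also fails if it takes over 58 s, if anything falls off the work surface, if the arm or the gripper's body presses on something with over 40 N, if the wrist force passes 120 N, or if a joint passes its speed limit or range.

## Robot

A 7-joint arm with a two-finger parallel gripper is mounted at the origin on a cart in front of the work surface, level with it; the furniture and walls round the work are solid. World frame = base frame: x ahead of the robot, y to its left, z up, the work surface at z = 0. Lengths are in m, angles in rad, forces in N, time in s.
With the tool pointing down it reaches from about 0.4 to 0.85 m from the base axis. Payload 4.5 kg.
Tool frame: the origin (TCP) lies midway between the tips of the shut fingers; the grasp point (between the pads) lies 19 mm behind it (hold_point_z is the distance from the TCP to the grasp point, in m); y points along the fingers, x is the direction in which the jaws open and shut, and the axes are right-handed (so a half turn about y gives the same grasp; the last joint's range is limited). The gripper opens to 88 mm and grips with 3 to 60 N. Pads are 18 mm wide; open, the fingers measure 123 mm over their backs; the gripper's body (75 mm by 187 mm) begins 45 mm behind the grasp point.
Start: joints at [-1.274, 0.689, -0.195, 1.565, 0.157, 0.902, -0.215], TCP at [0.162, 0.604, 0.239] pointing down, gripper open.
Joint ranges: [-3.01, 3.01], [-0.46, 2.08], [-1.47, 1.51], [0.13, 2.56], [-1, 4.14], [0.04, 2.09], [-2.66, 2.66]. Speed limits (rad/s): [2.57, 2.57, 3.14, 3.14, 3.14, 3.14, 3.14].

## Interface

Orientations are given as a rotation vector (axis times angle).
In Python, from station import state, read_camera, camera_params, hand_in, hold_point_z gives the robot as it stands.
- The arm moves only by the tool servo_tool, never from a script. Its argument "moves" is a list of rows, each a list of 4 numbers: the shift along the tool's x, y, z in cm, then the turn about the tool's y in degrees. In form: [[tx, ty, tz, twist], ...]. A call has exactly 8 rows; each row is the pose to reach, as a shift and turn from the pose commanded when the call began, along the tool's axes at that moment; what a row does not reach only later rows make up. A row lasts 1/8 s, in which the tool goes at most 62.5 mm and 10.7 degrees, less where a joint would pass 70% of its speed; a pose out of reach is approached as far as the arm can. A call with a gripper value outside its range is refused whole. "hand" is the finger opening in cm, from 0 to 8.81, set as the call begins (left out, the last holds). The fingers move at their own pace and stop on an object; "grip_force" is the grip in N (left out, the last holds). Time passes only in rows, so rows that repeat a pose let the fingers close, or fill a call up. It gives the time, the measured TCP pose, the force and the opening at its end, in the units of the state.
- state(): the state, without advancing time (a new reading comes with each control period).
- read_camera(name): name is "scene" or "top" or "wrist"; returns the picture (400x640x3 uint8, blue, green, red); there is no depth.
- camera_params(name): a dict with "K" (3x3 intrinsics, pixels), "world_to_cam" (4x4, takes a point from world to camera coordinates). Camera axes: x right, y down, z forward; pixel columns grow to the right and rows downward; lengths in m; the calibration is good to about 2 mm. A picture is of the moment at which its call begins: read the wrist's pose just before it. camera_params takes no time and is no camera call; for the wrist camera it gives the pose at the moment of the call.
- hand_in(): hands the job in, once; it reports no verdict.
The state is a dict: "time_s": time; "joint_positions": joint angles; "joint_vel": joint speeds; "tau": joint torques, N m; "tcp_pos": TCP position; "tool_rot": TCP orientation; "ft_force": force on the tool from outside, world axes, zero at the start; "torque": the same for the moment, N m; "opening": opening from 0.0 (shut) to 1.0 (fully open).
Only numpy, scipy, OpenCV 4.12 (cv2) and the standard library are available. Lean on these libraries where they do the work, as an engineer would, in place of code of your own. Each camera call takes 0.05 s, during which the arm holds its last target. There are 200 camera calls.

## Working session

There is one attempt and no reset: what is moved stays moved. The work goes in short steps, Python scripts to look and compute and a tool call to move; the robot and the scene stay as the last step left them, time stands still between calls to the robot, and variables do not carry over. Pictures are saved under pics/ and viewed, about 8 in all and at most 12, crops included, and the job is handed in when it is done.

Besides the shell and the picture viewer there is one more tool, called after ">>>" by a JSON object that holds its "fn" and its "kwargs". servo_tool: Moves the arm, as the interface text tells. Its arguments: {"type":"object","properties":{"moves":{"type":"array","items":{"type":"array","items":{"type":"number"}}},"hand":{"type":"number"},"grip_force":{"type":"number"}},"required":["moves"]}

```bash
mkdir -p pics; ls; python3 - <<'E'
from station import *
import cv2,numpy as np
s=state();print(s, hold_point_z)
a=read_camera("scene");b=read_camera("top")
cv2.imwrite("pics/scene0.png",a);cv2.imwrite("pics/top0.png",b)
for n in("scene","top","wrist"):
    p=camera_params(n);print(n,np.round(p["K"],1).tolist(),np.round(p["world_to_cam"],3).tolist())
E
```

```text
pics
{'time_s': 0.0, 'joint_positions': array([-1.27419264,  0.68995819, -0.19453029,  1.56632707,  0.15729789,
        0.90251735, -0.21514061]), 'joint_vel': array([ 0.00049633, -0.00018657, -0.00015652, -0.00086645,  0.0001941 ,
       -0.00153374,  0.00041606]), 'tau': array([ 2.22352724e-04, -5.27577817e+01, -1.26685783e+00, -1.53432530e+01,
       -5.26022469e-02,  6.52948205e-03,  1.73230951e-04]), 'tcp_pos': array([0.16224468, 0.60292277, 0.23793107]), 'tool_rot': array([-1.32334451, -1.01253497,  1.01480603]), 'ft_force': array([-1.0082572 , -0.29520344, -0.01542202]), 'torque': array([0.01563097, 0.01391003, 0.00286363]), 'opening': 0.9963455188830842} 0.0187
scene [[485.2, 0.0, 320.2], [0.0, 485.2, 197.7], [0.0, 0.0, 1.0]] [[0.575, -0.818, -0.007, -0.523], [-0.528, -0.365, -0.767, 0.269], [0.625, 0.444, -0.642, 0.813], [0.0, 0.0, 0.0, 1.0]]
top [[391.2, 0.0, 315.6], [0.0, 391.2, 197.6], [0.0, 0.0, 1.0]] [[0.027, -0.999, -0.02, -0.261], [-0.99, -0.024, -0.138, 0.565], [0.137, 0.024, -0.99, 0.841], [0.0, 0.0, 0.0, 1.0]]
wrist [[305.8, 0.0, 322.6], [0.0, 305.8, 197.0], [0.0, 0.0, 1.0]] [[0.26, 0.966, -0.002, -0.625], [0.93, -0.25, 0.268, -0.036], [0.258, -0.071, -0.963, 0.389], [0.0, 0.0, 0.0, 1.0]]
```

View pics/scene0.png

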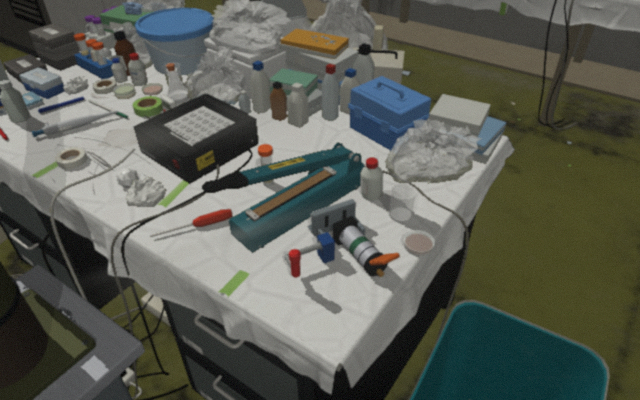

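View pics/top0.png

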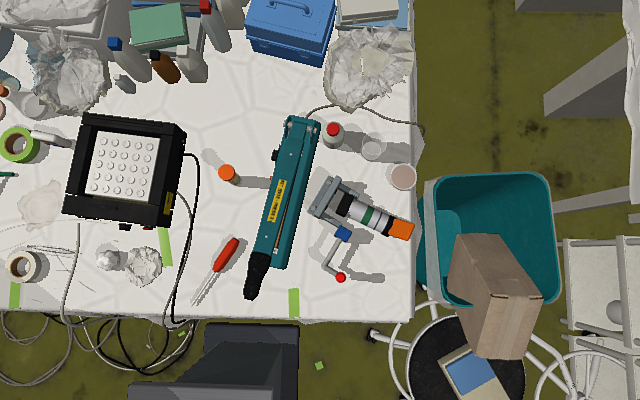

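```bash
python3 - <<'E'
import cv2
a=cv2.imread("pics/top0.png")[160:300,295:425];b=cv2.imread("pics/scene0.png")[185:295,275:425]
cv2.imwrite("pics/c1.png",cv2.resize(a,(780,0 or 840))[:, :] if 0 else cv2.resize(a,None,fx=4.2,fy=4.2,interpolation=cv2.INTER_CUBIC))
cv2.imwrite("pics/c2.png",cv2.resize(b,None,fx=5,fy=5,interpolation=cv2.INTER_CUBIC))
E
```

```text
(no output)
```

View pics/c1.png

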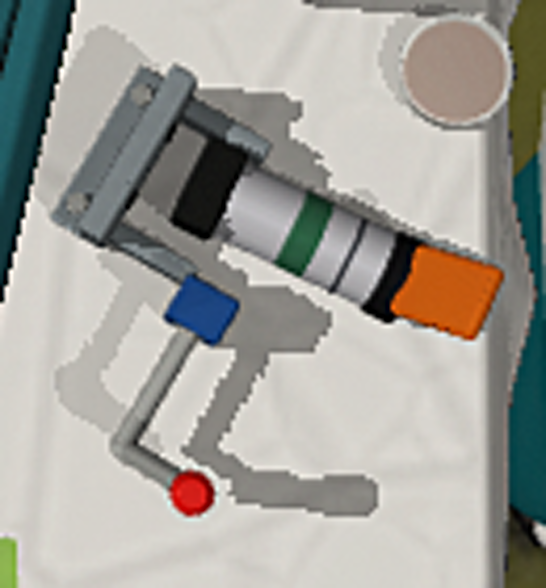

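View pics/c2.png

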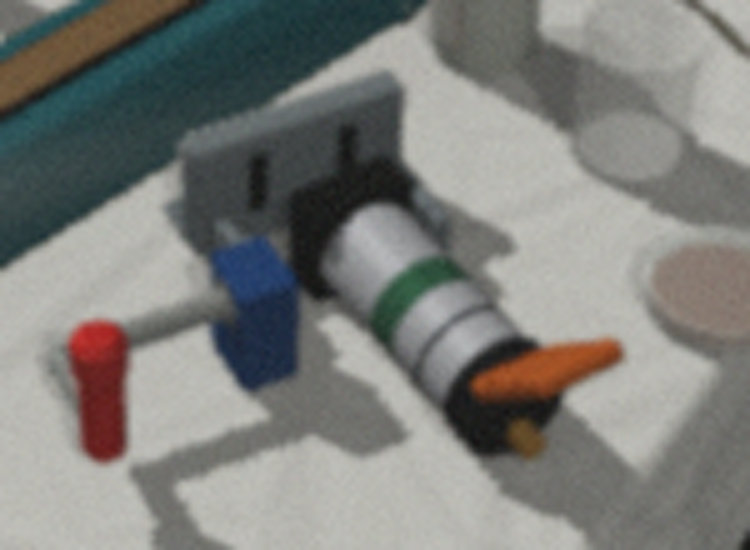

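```bash
cat > fit.py <<'E'
import numpy as np
from station import camera_params
from scipy.optimize import least_squares
P={n:camera_params(n) for n in("top","scene")}
def proj(n,X):
    p=P[n];c=p["world_to_cam"]@np.append(X,1);u=p["K"]@c[:3];return u[:2]/u[2]
T=lambda u,v:np.array([u/4.2+295,v/4.2+160]); S=lambda u,v:np.array([u/5+275,v/5+185])
def bw(q,X): # bay->world
    c,s=np.cos(q[2]),np.sin(q[2]);return np.array([q[0]+c*X[0]-s*X[1],q[1]+s*X[0]+c*X[1],X[2]])
B=[("top",(50,0,60),T(197,75)),("top",(-50,0,60),T(104,242)),("top",(-40,-46,54),T(187,276)),("top",(-40,-78,54),T(240,308)),("top",(-66,-78,54),T(218,344)),("top",(-66,-46,54),T(166,312)),
("scene",(-66,-46,54),S(212,252)),("scene",(-40,-46,54),S(262,240)),("scene",(-40,-78,54),S(297,268)),("scene",(-66,-78,54),S(246,285)),("scene",(50,0,60),S(402,86)),("scene",(-50,0,60),S(184,150))]
C=[("top",(24,24,0),T(211,137)),("top",(24,24,24),T(250,157)),("top",(-24,24,0),T(173,220)),("top",(-24,24,24),T(207,238)),("top",(20,51,166),T(502,265)),("top",(-20,51,166),T(472,338)),("scene",(20,54.6,162.6),S(618,348))]
def cw(q,c,X): # c: lateral, gap(origin y), yaw ; column (x,y,z)-> bay
    X=np.array(X)/1e3;a=np.cos(c[2]);s=np.sin(c[2]);v=np.array([X[0],-X[2]]);
    return bw(q,[c[0]+a*v[0]-s*v[1],c[1]+s*v[0]+a*v[1],.024+X[1]])
if __name__=="__main__":
    f=lambda q:np.concatenate([proj(n,bw(q[:3],np.array(X)/1e3))-m for n,X,m in B]+[proj("top",bw(q[:3],[-.085-q[3],-.102,.092]))-T(191,492),proj("scene",bw(q[:3],[-.085-q[3],-.102,.092]))-S(100,335)])
    r=least_squares(f,[.6,-.3,-.4,.05],loss="soft_l1");q=r.x;print(q);print(np.round(f(q).reshape(-1,2),1).tolist())
    g=lambda c:np.concatenate([proj(n,cw(q,c,X))-m for n,X,m in C])
    r=least_squares(g,[0,-.03,0],loss="soft_l1");c=r.x;print(c);print(np.round(g(c).reshape(-1,2),1).tolist())
    print("handle",cw(q,c,(0,39,147)),"knob",bw(q,[-.085-q[3],-.102,.075]))
E
python3 fit.py
```

```text
[ 0.56831417 -0.27848655 -0.49701405  0.05052897]
[[-0.4, 0.4], [-1.0, 0.0], [-0.2, -1.3], [0.1, -1.5], [-0.6, 0.3], [-1.1, 0.5], [-1.1, -0.1], [0.7, -1.9], [1.2, 2.7], [-0.6, 3.7], [0.7, -0.0], [1.6, 1.6], [0.4, 0.3], [-0.0, -0.1]]
[ 0.00304008 -0.02159536  0.0912651 ]
[[-1.5, -0.2], [-0.9, -0.5], [-1.4, -0.3], [0.4, -0.1], [0.8, 1.5], [0.5, 1.4], [1.7, -0.4]]
handle [ 0.50266777 -0.43398324  0.063     ] knob [ 0.40054893 -0.30352497  0.075     ]
```

```bash
cat > h.py <<'E'
import numpy as np
from station import *
from scipy.spatial.transform import Rotation as R
def show(p=None,yaw=None):
    s=state();M=R.from_rotvec(s["tool_rot"]).as_matrix();g=np.arctan2(M[1,0],M[0,0])
    print("t",round(s["time_s"],2),"tcp",np.round(s["tcp_pos"],4),"xaxis yaw",round(g,4),"F",np.round(s["ft_force"],1),"op",round(s["opening"]*.0881,4))
    if p is not None:
        t=M.T@(np.array(p)-s["tcp_pos"])*100;print("shift cm",np.round(t,2))
    if yaw is not None: # twist about tool y
        d=(yaw-g+np.pi)%(2*np.pi)-np.pi;print("twist deg",np.round(np.degrees(d)*M[2,1],2))
    return s,M
E
python3 - <<'E'
from h import *
s,M=show([.503,-.434,.2],-.497+.091);print(np.round(M,3))
for p in([.45,.35,.28],[.55,0,.28],[.503,-.434,.28]):show(p)
print(np.linalg.inv(camera_params("wrist")["world_to_cam"])[:3,3])
E
```

```text
t 0.1 tcp [0.1622 0.603  0.238 ] xaxis yaw 1.3081 F [ 0.2  0.3 -0.8] op 0.0881
shift cm [-91.29   3.96 -59.83]
twist deg 98.21
[[ 0.26  -0.    -0.966]
 [ 0.966 -0.002  0.26 ]
 [-0.002 -1.    -0.   ]]
t 0.1 tcp [0.1622 0.603  0.238 ] xaxis yaw 1.3081 F [ 0.2  0.3 -0.8] op 0.0881
shift cm [-16.97  -4.17 -34.36]
t 0.1 tcp [0.1622 0.603  0.238 ] xaxis yaw 1.3081 F [ 0.2  0.3 -0.8] op 0.0881
shift cm [-48.17  -4.12 -53.1 ]
t 0.1 tcp [0.1622 0.603  0.238 ] xaxis yaw 1.3081 F [ 0.2  0.3 -0.8] op 0.0881
shift cm [-91.3   -4.04 -59.84]
[0.09587303 0.62197084 0.38326392]
```

>>> {"fn": "servo_tool", "kwargs": {"moves": [[-2.5, -1, -5, 5], [-5, -2, -10, 10], [-8, -3, -15, 15], [-11, -4, -21, 22], [-14, -4, -27, 29], [-17, -4, -33, 36], [-22, -4, -37, 43], [-27, -4, -41, 50]]}}

```text
time_s: 1.1
tcp_pos: [0.4823, 0.2494, 0.2784]
tool_rot: [-1.544, -0.338, 0.338]
ft_force: [0.3, 0.8, 0.2]
opening: 0.999
```

```bash
python3 - <<'E'
from h import *
s,M=show([.55,-.05,.28],-.406)
s,M=show([.52,-.25,.28],-.406)
E
```

```text
t 1.1 tcp [0.4823 0.2494 0.2784] xaxis yaw 0.4312 F [0.3 0.8 0.2] op 0.088
shift cm [ -6.36  -0.16 -30.03]
twist deg 47.97
t 1.1 tcp [0.4823 0.2494 0.2784] xaxis yaw 0.4312 F [0.3 0.8 0.2] op 0.088
shift cm [-17.45  -0.16 -46.94]
twist deg 47.97
```

>>> {"fn": "servo_tool", "kwargs": {"moves": [[-1, 0, -6, 6], [-2.5, 0, -12, 12], [-5, 0, -18, 18], [-7.5, 0, -24, 24], [-10, 0, -30, 30], [-12.5, 0, -36, 36], [-16, 0, -42, 42], [-19, 0, -47.5, 48]]}}

```text
time_s: 2.1
tcp_pos: [0.5101, -0.2443, 0.2784]
tool_rot: [-1.547, 0.318, -0.318]
ft_force: [0.5, -0.1, -0.3]
opening: 0.998
```

```bash
python3 - <<'E'
from h import *
s,M=show([.503,-.434,.2],-.406)
E
```

```text
t 2.1 tcp [ 0.5101 -0.2443  0.2784] xaxis yaw -0.4055 F [ 0.5 -0.1 -0.3] op 0.0879
shift cm [  6.84   7.83 -17.72]
twist deg 0.03
```

>>> {"fn": "servo_tool", "kwargs": {"moves": [[1.5, 0.5, -3, 0], [3.5, 1, -6.5, 0], [5, 2, -10, 0], [6.5, 3, -13, 0], [6.8, 4, -14, 0], [6.8, 4, -14, 0], [6.8, 4, -14, 0], [6.8, 4, -14, 0]]}}

```text
time_s: 3.1
tcp_pos: [0.5191, -0.3966, 0.2393]
tool_rot: [-1.547, 0.313, -0.315]
ft_force: [-0.8, -0.2, -0.5]
opening: 0.998
```

```bash
python3 - <<'E'
from h import *
import cv2,pickle
s,M=show([.503,-.434,.2],-.406)
p=camera_params("wrist");a=read_camera("wrist");pickle.dump(p,open("w1.pkl","wb"))
cv2.imwrite("pics/w1.png",a);cv2.imwrite("pics/w1b.png",cv2.resize(a,(800,500),interpolation=cv2.INTER_CUBIC))
E
```

```text
t 3.1 tcp [ 0.5191 -0.3966  0.2393] xaxis yaw -0.4004 F [-0.8 -0.2 -0.5] op 0.0879
shift cm [-0.03  3.93 -4.07]
twist deg 0.32
```

View pics/w1b.png

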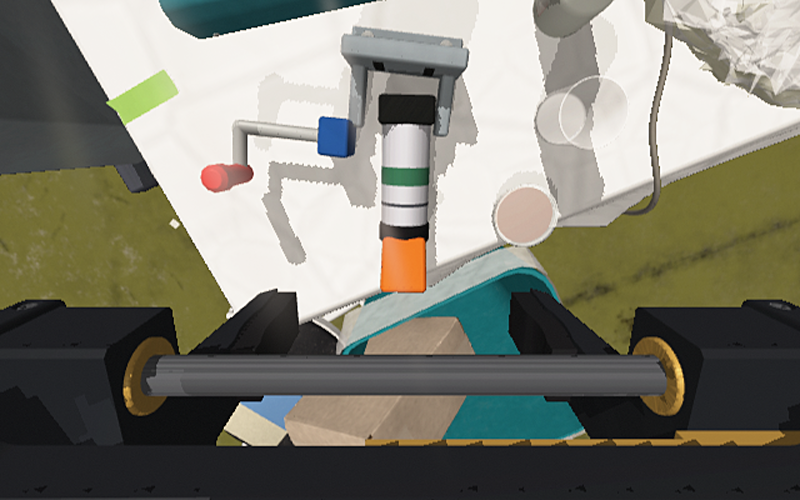

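```bash
python3 - <<'E'
import cv2
a=cv2.imread("pics/w1.png")[20:240,150:400]
cv2.imwrite("pics/w1c.png",cv2.resize(a[:150],None,fx=3.2,fy=3.2,interpolation=cv2.INTER_CUBIC))
cv2.imwrite("pics/w1d.png",cv2.resize(a,None,fx=2.7,fy=2.7,interpolation=cv2.INTER_CUBIC))
E
```

```text
(no output)
```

View pics/w1d.png

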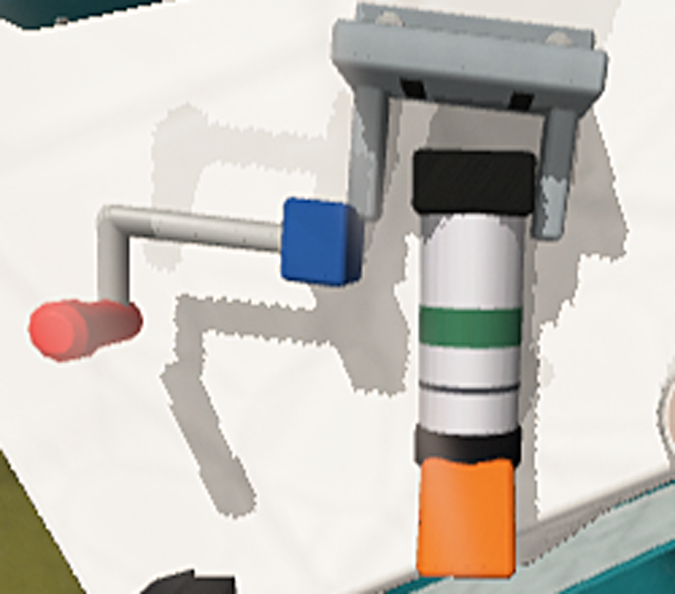

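```bash
cat > fit2.py <<'E'
from fit import *
import pickle
P["wrist"]=pickle.load(open("w1.pkl","rb"))
W=lambda u,v:np.array([u/2.7+150,v/2.7+20])
Bw=[("wrist",X,W(*m)) for X,m in [((-50,0,60),(333,58)),((50,0,60),(604,90)),((-66,-46,54),(287,198)),((-40,-46,54),(348,204)),((-40,-78,54),(346,285)),((-66,-78,54),(282,277))]]
Cw=[("wrist",X,W(*m)) for X,m in [((-24,24,0),(415,150)),((24,24,0),(537,152)),((24,24,24),(535,213)),((-24,24,24),(413,211)),((20,58,159),(515,577)),((-20,58,159),(418,575))]]
for name,BB,CC,kn in(("wrist",Bw,Cw,[("wrist",W(60,332))]),("all",B+Bw,C+Cw,[("wrist",W(60,332)),("top",T(191,492)),("scene",S(100,335))])):
    f=lambda q:np.concatenate([proj(n,bw(q[:3],np.array(X)/1e3))-m for n,X,m in BB]+[proj(n,bw(q[:3],[-.085-q[3],-.102,.092]))-m for n,m in kn])
    q=least_squares(f,[.6,-.3,-.4,.05],loss="soft_l1").x
    g=lambda c:np.concatenate([proj(n,cw(q,c,X))-m for n,X,m in CC])
    c=least_squares(g,[0,-.03,0],loss="soft_l1").x
    print(name,np.round(q,4),np.round(c,4));print(np.round(f(q).reshape(-1,2),1).tolist(),np.round(g(c).reshape(-1,2),1).tolist())
    print("handle",cw(q,c,(0,39,147)),"knob",bw(q,[-.085-q[3],-.102,.075]))
E
python3 fit2.py
```

```text
wrist [ 0.5704 -0.2777 -0.4997  0.0491] [ 0.0049 -0.0234  0.0772]
[[-1.0, 1.0], [1.1, 0.3], [-1.2, -2.2], [1.6, -1.7], [0.5, 0.1], [-0.6, 0.6], [-0.0, 0.2]] [[-0.9, -0.4], [0.6, -0.0], [0.3, 1.8], [-0.2, 1.5], [1.0, -1.0], [-0.8, -1.0]]
handle [ 0.50320142 -0.43472646  0.063     ] knob [ 0.4038572  -0.30301607  0.075     ]
all [ 0.5697 -0.2778 -0.497   0.0498] [ 0.0049 -0.023   0.077 ]
[[-0.7, -0.2], [-1.3, -0.6], [-0.5, -1.9], [-0.2, -2.2], [-0.9, -0.3], [-1.4, -0.1], [-0.9, -0.7], [0.8, -2.4], [1.3, 2.2], [-0.4, 3.1], [0.8, -0.5], [1.7, 1.0], [-1.7, 1.5], [0.5, 0.5], [-1.7, -1.6], [1.1, -1.3], [0.1, 0.6], [-0.9, 1.1], [-1.0, 0.9], [0.3, -0.8], [0.6, -0.9]] [[-0.7, -1.2], [-0.1, -1.3], [-0.9, -1.5], [0.9, -1.1], [1.2, 1.4], [0.6, 1.2], [2.1, -0.3], [-1.3, -0.4], [0.2, -0.2], [-0.1, 1.6], [-0.6, 1.5], [0.9, -1.1], [-0.9, -1.0]]
handle [ 0.50314992 -0.43460822  0.063     ] knob [ 0.40263723 -0.3032047   0.075     ]
```

```bash
python3 -c "
from h import *
show([.5032,-.4347,.046],-.421)"
```

```text
t 3.15 tcp [ 0.5189 -0.3969  0.2392] xaxis yaw -0.4008 F [ 0.2  0.1 -0.3] op 0.0883
shift cm [ 1.000e-02  1.932e+01 -4.100e+00]
twist deg 1.16
```

>>> {"fn": "servo_tool", "kwargs": {"moves": [[0, 3, -3, 1.2], [0, 8, -4.1, 1.2], [0, 13, -4.1, 1.2], [0, 16, -4.1, 1.2], [0, 18, -4.1, 1.2], [0, 19.3, -4.1, 1.2], [0, 19.3, -4.1, 1.2], [0, 19.3, -4.1, 1.2]], "hand": 7}}

```text
time_s: 4.15
tcp_pos: [0.5029, -0.4364, 0.0469]
tool_rot: [-1.546, 0.331, -0.334]
ft_force: [-1.0, 0.9, 0.6]
opening: 0.793
```

```bash
python3 - <<'E'
from h import *
import cv2
show([.5032,-.4347,.046],-.421)
a=read_camera("scene")[185:295,275:425];b=read_camera("wrist")
a=cv2.resize(a,(600,440),interpolation=cv2.INTER_CUBIC);b=b[60:300,170:470]
b=cv2.resize(b,(200,160));cv2.imwrite("pics/g1.png",a)
E
```

```text
t 4.15 tcp [ 0.5029 -0.4364  0.0469] xaxis yaw -0.4233 F [-1.   0.9  0.6] op 0.0699
shift cm [-0.05  0.09  0.17]
twist deg -0.13
```

View pics/g1.png

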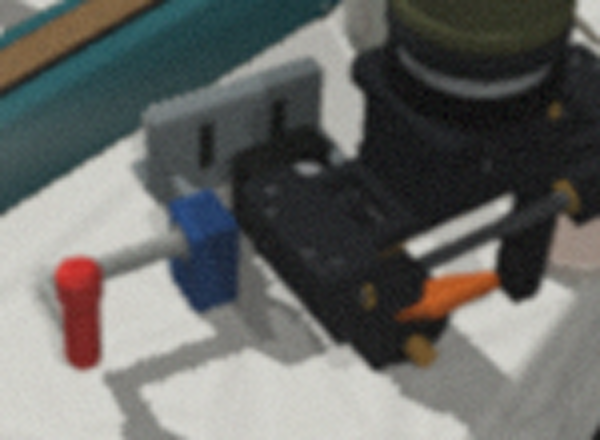

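>>> {"fn": "servo_tool", "kwargs": {"moves": [[0, 0, 0, 0], [0, 0, 0, 0], [0, 0, 0, 0], [0, 0, 0, 0], [0, 0, 0, 0], [0, 0, 0, 0], [0, 0, 0, 0], [0, 0, 0, 0]], "hand": 2, "grip_force": 8}}

```text
time_s: 5.25
tcp_pos: [0.5023, -0.4358, 0.0457]
tool_rot: [-1.545, 0.332, -0.332]
ft_force: [0.8, -0.7, 1.7]
opening: 0.451
```

```bash
cat >> h.py <<'E'
Q=np.array([.570,-.2778]);YB=-.498
c,s_=np.cos(YB),np.sin(YB);RB=np.array([[c,-s_],[s_,c]])
def bay(p): return np.append(RB.T@(np.array(p)[:2]-Q),p[2])
def world(b): return np.append(Q+RB@np.array(b)[:2],b[2])
E
python3 -c "
from h import *
s,M=show();print(bay(s['tcp_pos']))
show(world([0,-.147,.0457]),YB)"
```

```text
t 5.25 tcp [ 0.5023 -0.4358  0.0457] xaxis yaw -0.4234 F [ 0.8 -0.7  1.7] op 0.0398
[ 0.01604153 -0.17117501  0.04573795]
t 5.25 tcp [ 0.5023 -0.4358  0.0457] xaxis yaw -0.4234 F [ 0.8 -0.7  1.7] op 0.0398
shift cm [-1.42  0.    2.53]
twist deg 4.28
```

>>> {"fn": "servo_tool", "kwargs": {"moves": [[-0.3, 0, 0.4, 1], [-0.7, 0, 0.8, 2], [-1.1, 0, 1.2, 3.2], [-1.4, 0, 1.6, 4.3], [-1.4, 0, 1.9, 4.3], [-1.4, 0, 2.2, 4.3], [-1.4, 0, 2.4, 4.3], [-1.4, 0, 2.4, 4.3]]}}

```text
time_s: 6.25
tcp_pos: [0.4979, -0.4099, 0.0458]
tool_rot: [-1.538, 0.393, -0.391]
ft_force: [-3.7, -6.0, 1.0]
opening: 0.459
```

```bash
python3 -c "
from h import *
s,M=show(world([0,-.147,.0457]),YB);print(bay(s['tcp_pos']),RB.T@s['ft_force'][:2])"
```

```text
t 6.25 tcp [ 0.4979 -0.4099  0.0458] xaxis yaw -0.4996 F [-3.7 -6.   1. ] op 0.0404
shift cm [0.02 0.01 0.35]
twist deg -0.09
[-0.00024261 -0.15054233  0.04578723] [-0.40572825 -6.99755526]
```

>>> {"fn": "servo_tool", "kwargs": {"moves": [[0, 0, 0.1, 0], [0, 0, 0.2, 0], [0, 0, 0.3, 0], [0, 0, 0.3, 0], [0, 0, 0.3, 0], [0, 0, 0.3, 0], [0, 0, 0.3, 0], [0, 0, 0.3, 0]]}}

```text
time_s: 7.25
tcp_pos: [0.4975, -0.4096, 0.0459]
tool_rot: [-1.541, 0.395, -0.392]
ft_force: [-5.2, -9.6, 0.8]
opening: 0.453
```

```bash
python3 - <<'E'
from h import *
import cv2
s,M=show(world([0,-.147,.0457]),YB);print(bay(s['tcp_pos']),RB.T@s['ft_force'][:2])
a=read_camera("top")[160:300,295:425];cv2.imwrite("pics/t2.png",cv2.resize(a,None,fx=4.2,fy=4.2,interpolation=cv2.INTER_CUBIC))
a=read_camera("wrist")[20:240,150:400];cv2.imwrite("pics/w2.png",cv2.resize(a,None,fx=2.7,fy=2.7,interpolation=cv2.INTER_CUBIC))
E
```

```text
t 7.25 tcp [ 0.4975 -0.4096  0.0459] xaxis yaw -0.5014 F [-5.2 -9.6  0.8] op 0.0399
shift cm [0.07 0.02 0.34]
twist deg -0.19
[-0.00073373 -0.15037144  0.04587361] [ 4.28325578e-03 -1.09627921e+01]
```

View pics/w2.png

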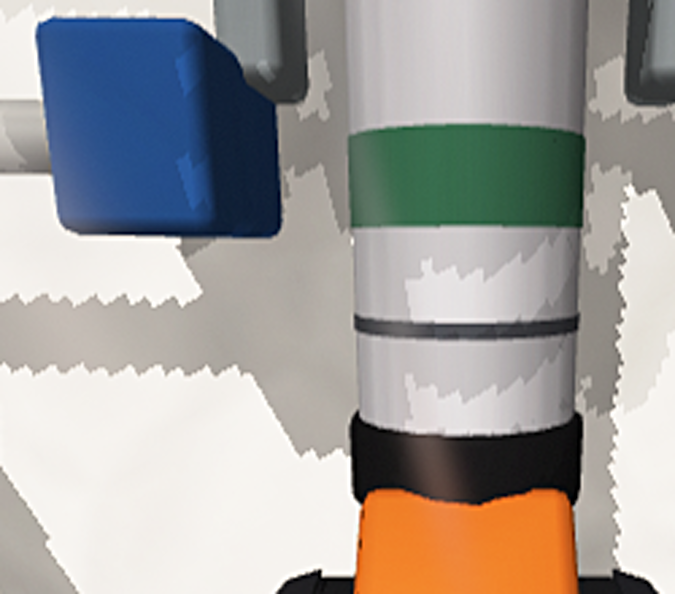

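>>> {"fn": "servo_tool", "kwargs": {"moves": [[0, -0.75, 0, -0.2], [0, -1.5, 0.03, -0.2], [0, -2.2, 0.15, -0.2], [0, -2.9, 0.33, -0.2], [0, -3.55, 0.58, -0.2], [0, -4.15, 0.87, -0.2], [0, -4.6, 1.1, -0.2], [0, -4.6, 1.1, -0.2]]}}

```text
time_s: 8.35
tcp_pos: [0.5048, -0.3966, 0.0917]
tool_rot: [-1.537, 0.39, -0.387]
ft_force: [-3.5, -5.3, -0.2]
opening: 0.454
```

```bash
cat > chk.py <<'E'
from h import *
import sys,cv2
s,M=show();b=bay(s['tcp_pos']);print("bay",np.round(b,4),"F bay",RB.T@s['ft_force'][:2])
# contact ref y=-.1504,z=.0459
d=b[1:]-[-.1504,.0459];from scipy.optimize import least_squares
f=lambda v:[(.015+v[1]*0)*np.sin(v[0])+.147*(1-np.cos(v[0]))-d[0]+v[1]*np.cos(v[0]),.147*np.sin(v[0])-.063*(1-np.cos(v[0]))-d[1]-v[1]*np.sin(v[0])]
v=least_squares(f,[.5,0]).x;print("theta deg",np.degrees(v[0]),"radial in mm",v[1]*1e3)
if len(sys.argv)>1:
    a=read_camera("scene")[165:295,270:430];cv2.imwrite("pics/%s.png"%sys.argv[1],cv2.resize(a,None,fx=4,fy=4,interpolation=cv2.INTER_CUBIC))
E
python3 chk.py r1
```

```text
t 8.35 tcp [ 0.5048 -0.3966  0.0917] xaxis yaw -0.4953 F [-3.5 -5.3 -0.2] op 0.04
bay [-0.0005 -0.1355  0.0917] F bay [-0.5146283  -6.32548244]
theta deg 19.851176121991298 radial in mm 1.1346360696921014
```

View pics/r1.png

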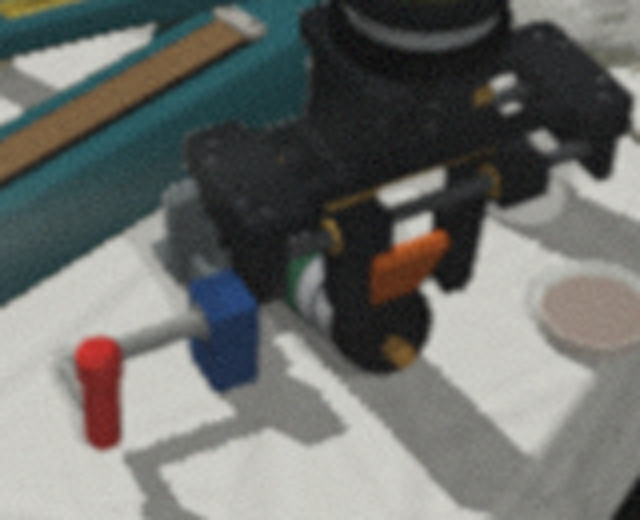

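>>> {"fn": "servo_tool", "kwargs": {"moves": [[0, -0.57, 0.34, 0], [0, -1.11, 0.72, 0], [0, -1.64, 1.14, 0], [0, -2.12, 1.6, 0], [0, -2.59, 2.08, 0], [0, -3.0, 2.6, 0], [0, -3.37, 3.14, 0], [0, -3.71, 3.71, 0]]}}

```text
time_s: 9.4
tcp_pos: [0.5228, -0.3638, 0.1289]
tool_rot: [-1.537, 0.389, -0.388]
ft_force: [-2.3, -4.3, 1.8]
opening: 0.454
```

```bash
python3 chk.py r2
```

```text
t 9.4 tcp [ 0.5228 -0.3638  0.1289] xaxis yaw -0.4954 F [-2.3 -4.3  1.8] op 0.04
bay [-0.0004 -0.0981  0.1289] F bay [ 0.02117236 -4.90052261]
theta deg 43.7129721650954 radial in mm 1.5897276211647773
```

>>> {"fn": "servo_tool", "kwargs": {"moves": [[0, -0.28, 0.6, 0], [0, -0.55, 1.22, 0], [0, -0.77, 1.86, 0], [0, -0.93, 2.53, 0], [0, -1.06, 3.2, 0], [0, -1.14, 3.91, 0], [0, -1.19, 4.61, 0], [0, -1.19, 5.34, 0]]}}

```text
time_s: 10.45
tcp_pos: [0.5497, -0.3149, 0.1408]
tool_rot: [-1.535, 0.387, -0.387]
ft_force: [-0.4, -1.7, 4.9]
opening: 0.453
```

```bash
python3 chk.py r3
```

```text
t 10.45 tcp [ 0.5497 -0.3149  0.1408] xaxis yaw -0.4941 F [-0.4 -1.7  4.9] op 0.0399
bay [-1.000e-04 -4.220e-02  1.408e-01] F bay [ 0.45448308 -1.69595669]
theta deg 68.62199688613693 radial in mm 2.1364529189812247
```

View pics/r3.png

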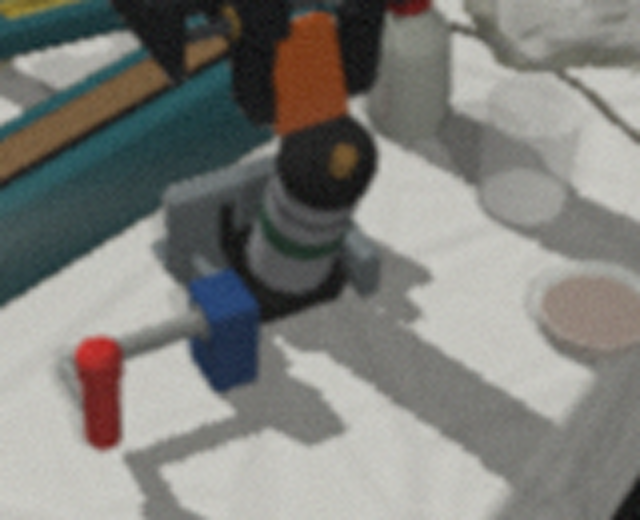

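>>> {"fn": "servo_tool", "kwargs": {"moves": [[0, 0.04, 0.74, 0], [0, 0.12, 1.5, 0], [0, 0.23, 2.25, 0], [0, 0.4, 3.0, 0], [0, 0.6, 3.77, 0], [0, 0.83, 4.53, 0], [0, 1.0, 5.05, 0], [0, 1.2, 5.55, 0]]}}

```text
time_s: 11.5
tcp_pos: [0.5754, -0.268, 0.1293]
tool_rot: [-1.537, 0.388, -0.389]
ft_force: [-0.5, -1.2, 8.8]
opening: 0.453
```

```bash
python3 chk.py r4
```

```text
t 11.5 tcp [ 0.5754 -0.268   0.1293] xaxis yaw -0.4956 F [-0.5 -1.2  8.8] op 0.04
bay [1.000e-04 1.120e-02 1.293e-01] F bay [ 0.06862669 -1.27325578]
theta deg 89.84116864013157 radial in mm 0.8176599391150703
```

>>> {"fn": "servo_tool", "kwargs": {"moves": [[0, -0.05, 0.1, 0], [0, -0.1, 0.2, 0], [0, -0.15, 0.2, 0], [0, -0.2, 0.2, 0], [0, -0.2, 0.2, 0], [0, -0.2, 0.2, 0], [0, -0.2, 0.2, 0], [0, -0.2, 0.2, 0]]}}

```text
time_s: 12.55
tcp_pos: [0.5757, -0.2653, 0.1305]
tool_rot: [-1.535, 0.389, -0.387]
ft_force: [-1.7, -1.7, -6.7]
opening: 0.452
```

```bash
python3 chk.py r5
```

```text
t 12.55 tcp [ 0.5757 -0.2653  0.1305] xaxis yaw -0.495 F [-1.7 -1.7 -6.7] op 0.0398
bay [-0.0009  0.0137  0.1305] F bay [-0.72808003 -2.31794575]
theta deg 90.8143275161201 radial in mm -1.4756535789575078
```

View pics/r5.png

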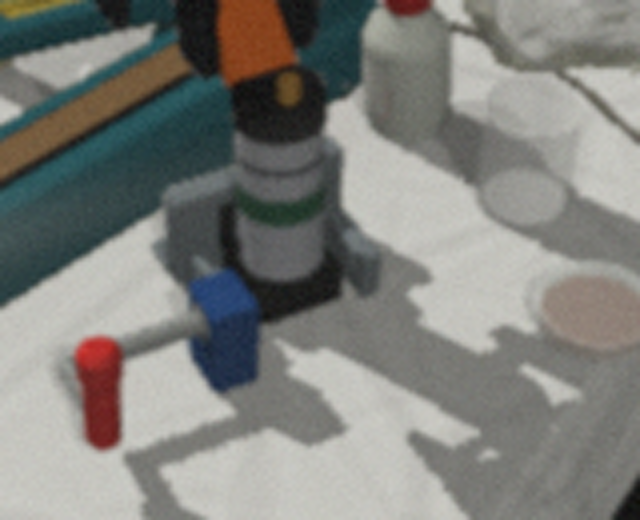

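>>> {"fn": "servo_tool", "kwargs": {"moves": [[0, 0.03, 0, 0], [0, 0.06, 0, 0], [0, 0.1, 0, 0], [0, 0.1, 0, 0], [0, 0.1, 0, 0], [0, 0.1, 0, 0], [0, 0.1, 0, 0], [0, 0.1, 0, 0]]}}

```text
time_s: 13.6
tcp_pos: [0.5765, -0.2657, 0.1298]
tool_rot: [-1.536, 0.388, -0.388]
ft_force: [-1.6, -1.2, -4.4]
opening: 0.454
```

>>> {"fn": "servo_tool", "kwargs": {"moves": [[0, 0, 0, 0], [0, 0, 0, 0], [0, 0, 0, 0], [0, 0, 0, 0], [0, 0, 0, 0], [0, 0, 0, 0], [0, 0, 0, 0], [0, 0, 0, 0]], "hand": 7}}

```text
time_s: 14.6
tcp_pos: [0.5763, -0.2656, 0.1297]
tool_rot: [-1.536, 0.388, -0.388]
ft_force: [0.6, -0.7, 0.3]
opening: 0.794
```

```bash
python3 - <<'E'
from h import *
s,M=show()
show(world([-.1355-.055,-.102,.13]),YB)
E
```

```text
t 14.6 tcp [ 0.5763 -0.2656  0.1297] xaxis yaw -0.4949 F [ 0.6 -0.7  0.3] op 0.07
t 14.6 tcp [ 0.5763 -0.2656  0.1297] xaxis yaw -0.4949 F [ 0.6 -0.7  0.3] op 0.07
shift cm [-19.05  -0.03 -11.52]
twist deg 0.18
```

>>> {"fn": "servo_tool", "kwargs": {"moves": [[0, -1, 0, 0], [0, -3, 0, 0], [0, -5.5, 0, 0], [0, -7, 0, 0], [-5, -7, -3, 0], [-10, -7, -6, 0], [-15, -7, -9, 0], [-19, -7, -11.5, 0]]}}

```text
time_s: 15.6
tcp_pos: [0.352, -0.2765, 0.2001]
tool_rot: [-1.536, 0.389, -0.388]
ft_force: [0.1, -0.9, -0.5]
opening: 0.796
```

```bash
python3 - <<'E'
from h import *
import cv2
s,M=show(world([-.1355-.055,-.102,.055]),YB)
a=read_camera("scene")[165:295,270:430];b=read_camera("top")[160:300,295:425]
a=cv2.resize(a,(480,390),interpolation=cv2.INTER_CUBIC);b=cv2.resize(b,(320,345),interpolation=cv2.INTER_CUBIC)
o=np.zeros((390,800,3),np.uint8);o[:,:480]=a;o[:345,480:]=b;cv2.imwrite("pics/s6.png",o)
E
```

```text
t 15.6 tcp [ 0.352  -0.2765  0.2001] xaxis yaw -0.4957 F [ 0.1 -0.9 -0.5] op 0.0702
shift cm [ 0.16 14.51  0.1 ]
twist deg 0.13
```

View pics/s6.png

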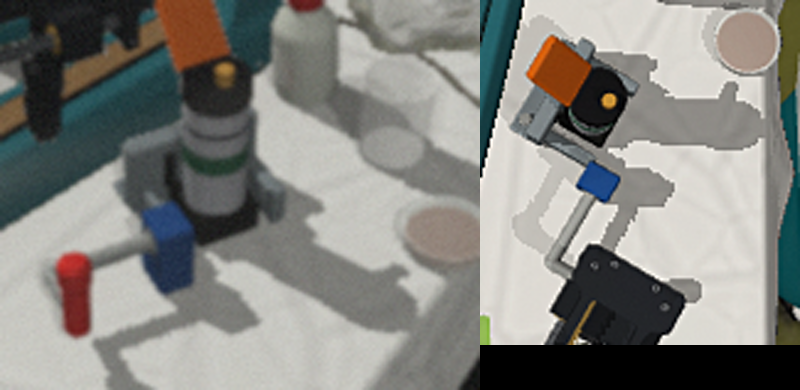

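>>> {"fn": "servo_tool", "kwargs": {"moves": [[0.1, 0, 0.1, 0], [0.1, 0, 0.1, 0], [0.1, 2, 0.1, 0], [0.1, 5, 0.1, 0], [0.1, 8, 0.1, 0], [0.1, 11, 0.1, 0], [0.1, 14, 0.1, 0], [0.1, 14.3, 0.1, 0]], "hand": 0}}

```text
time_s: 16.7
tcp_pos: [0.3563, -0.2754, 0.055]
tool_rot: [-1.534, 0.388, -0.385]
ft_force: [-0.5, -0.3, -0.3]
opening: 0.003
```

```bash
python3 - <<'E'
from h import *
s,M=show(world([-.085-.010-.0175,-.102,.055]),YB);print(bay(s['tcp_pos']))
E
```

```text
t 16.7 tcp [ 0.3563 -0.2754  0.055 ] xaxis yaw -0.4936 F [-0.5 -0.3 -0.3] op 0.0003
shift cm [ 7.64 -0.02 -0.24]
twist deg 0.25
[-0.18887328 -0.09994542  0.05497913]
```

>>> {"fn": "servo_tool", "kwargs": {"moves": [[0.8, 0, -0.2, 0], [1.6, 0, -0.2, 0], [2.4, 0, -0.2, 0], [3.2, 0, -0.2, 0], [4, 0, -0.2, 0], [4.7, 0, -0.2, 0], [5.4, 0, -0.2, 0], [6, 0, -0.2, 0]]}}

```text
time_s: 17.7
tcp_pos: [0.408, -0.3067, 0.0567]
tool_rot: [-1.536, 0.388, -0.388]
ft_force: [-2.5, 0.8, 1.6]
opening: -0.0
```

>>> {"fn": "servo_tool", "kwargs": {"moves": [[0.4, 0, 0, 0], [0.8, 0, 0, 0], [1.1, 0, 0, 0], [1.4, 0, 0, 0], [1.7, 0, 0, 0], [1.9, 0, 0, 0], [2, 0, 0, 0], [2, 0, 0, 0]]}}

```text
time_s: 18.7
tcp_pos: [0.4218, -0.3141, 0.0565]
tool_rot: [-1.533, 0.394, -0.383]
ft_force: [-8.0, 2.5, 7.5]
opening: 0.003
```

```bash
python3 - <<'E'
from h import *
s,M=show();print(bay(s['tcp_pos']),RB.T@s['ft_force'][:2])
E
```

```text
t 18.7 tcp [ 0.4218 -0.3141  0.0565] xaxis yaw -0.4958 F [-8.   2.5  7.5] op 0.0002
[-0.11287173 -0.10274154  0.05652899] [-8.22380303 -1.64737573]
```

>>> {"fn": "servo_tool", "kwargs": {"moves": [[0.2, 0, 0, 0], [0.4, 0, 0, 0], [0.5, 0, 0, 0], [0.5, 0, 0, 0], [0.5, 0, 0, 0], [0.5, 0, 0, 0], [0.5, 0, 0, 0], [0.5, 0, 0, 0]]}}

```text
time_s: 19.7
tcp_pos: [0.4217, -0.3142, 0.0564]
tool_rot: [-1.529, 0.402, -0.376]
ft_force: [-15.5, 6.8, 14.2]
opening: 0.004
```

```bash
python3 - <<'E'
from h import *
s,M=show();print(bay(s['tcp_pos']),RB.T@s['ft_force'][:2])
E
```

```text
t 19.7 tcp [ 0.4217 -0.3142  0.0564] xaxis yaw -0.4967 F [-15.5   6.8  14.2] op 0.0004
[-0.11291563 -0.10277608  0.05644412] [-16.84525732  -1.42320519]
```

Hard against its stop. Back off, rise and check.

>>> {"fn": "servo_tool", "kwargs": {"moves": [[-0.5, 0, 0, 0], [-1.5, 0, 0, 0], [-3, 0, 0, 0], [-4, 0, 0, 0], [-5, -3, 0, 0], [-6, -8, 0, 0], [-6, -12, 0, 0], [-6, -15, 0, 0]]}}

```text
time_s: 20.7
tcp_pos: [0.3777, -0.29, 0.2086]
tool_rot: [-1.536, 0.385, -0.39]
ft_force: [0.7, -0.1, 0.6]
opening: 0.007
```

```bash
python3 - <<'E'
from h import *
import cv2
from fit import *
show()
A=read_camera("scene");Bm=read_camera("top")
for n,im in(("scene",A),("top",Bm)):
    for k,X in(("knob home",[-.085,-.102,.092]),("tip",[.008,-.062,.040]),("cap",[0,-.024,.130])):
        u=proj(n,bw([.570,-.2778,-.498],X));print(n,k,np.round(u))
a=cv2.resize(A[165:295,270:430],(480,390),interpolation=cv2.INTER_CUBIC);b=cv2.resize(Bm[160:300,295:425],(320,345),interpolation=cv2.INTER_CUBIC)
o=np.zeros((390,800,3),np.uint8);o[:,:480]=a;o[:345,480:]=b;cv2.imwrite("pics/s7.png",o)
E
```

```text
t 20.7 tcp [ 0.3777 -0.29    0.2086] xaxis yaw -0.4944 F [ 0.7 -0.1  0.6] op 0.0007
scene knob home [320. 242.]
scene tip [353. 233.]
scene cap [342. 189.]
top knob home [353. 255.]
top tip [356. 209.]
top cap [341. 198.]
```

```bash
python3 - <<'E'
import cv2,numpy as np
def blob(im,x0,x1,y0,y1):
    h=cv2.cvtColor(im[y0:y1,x0:x1],cv2.COLOR_BGR2HSV);m=((h[...,0]<5)|(h[...,0]>173))&(h[...,1]>150)&(h[...,2]>70)
    y,x=np.nonzero(m);return (x.mean()+x0,y.min()+y0,y.max()+y0,len(x)) if len(x) else None
def bb(im):
    b=cv2.resize(im[:345,480:],(130,140));a=cv2.resize(im[:390,:480],(160,130));return a,b
for f in("s6","s7"):
    a,b=bb(cv2.imread(f"pics/{f}.png"));r=blob(a,0,90,60,130);print(f,"knob scene",r and (r[0]+270,r[1]+165,r[2]+165))
    h=cv2.cvtColor(a,cv2.COLOR_BGR2HSV);g=(h[...,0]>40)&(h[...,0]<85)&(h[...,1]>80);g[:,:55]=0;g[:35]=0;y,x=np.nonzero(g);print(" green band",x.mean()+270,y.mean()+165,len(x))
    d=cv2.absdiff(bb(cv2.imread("pics/s6.png"))[0],a).max(2);d[:,:70]=0;d[:50]=0;print(" changed px right of x=340:",(d[:,100:]>50).sum())
E
```

```text
s6 knob scene (np.float64(294.5960591133005), np.int64(250), np.int64(275))
 green band 341.1864406779661 219.71186440677965 59
 changed px right of x=340: 0
s7 knob scene (np.float64(319.5953488372093), np.int64(240), np.int64(266))
 green band 341.40816326530614 219.59183673469389 49
 changed px right of x=340: 0
```

Knob top is at the predicted home pixel (320, ~241), and the column and the bystanders are unchanged. Handing in.

```bash
python3 -c "
from station import *
print(hand_in())"
```

```text
the job is handed in; nothing more can be done
None
```

The column is standing against the stop wall with the bolt pushed home in front of it. I let go and handed the job in just after 20.7 s on the robot's clock. `hand_in` gives no verdict, so what follows rests on my own checks.

**What I did:**
- I gripped the handle lightly (8 N) across its narrow edges, so the column could pivot between the fingers.
- I slid the column along the bench until its foot met the wall. At that point an extra 3 mm of push raised the force to about 11 N with no further movement.
- I raised the handle on an arc, with light pressure toward the stop, until the column was upright, then released it.
- I pushed the knob with the shut fingers until it stopped. The force then rose from 8 to 17 N with no movement, at the expected home position.

**Last checks:**
- **Bolt:** in the scene camera the knob is at column 320, top row about 240. The predicted home position is (320, 242).
- **Column:** its green band had not moved after the bolt was pushed.
- **Bystanders:** nothing changed in the part of the picture right of column 370 while the bolt was pushed. That region covers only the bystanders near the bay. They also looked in place in the earlier pictures.
- **Contact:** the tool was clear, with less than 1 N on it.

**Less certain:**
- My last picture could not be viewed because the limit of 12 was reached, so the final check was by pixel values only.
- Just before release I had briefly lifted slightly too far, about 1 mm with the column's weight on the gripper. I lowered it again, but the gripper still carried about 4 N when I let go, so the column may have settled slightly. The picture after release showed it standing.

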